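# Swap two lacquered plaques and press them

## Robot

A 7-joint arm with a two-finger parallel gripper is mounted at the origin on the work surface. World frame = base frame: x ahead of the robot, y to its left, z up, the work surface at z = 0. Lengths are in m, angles in rad, forces in N, time in s.
With the tool pointing down it reaches from about 0.4 to 0.9 m from the base axis. Payload 5.6 kg.
Tool frame: the origin (TCP) lies midway between the tips of the shut fingers; the grasp point (between the pads) lies 19 mm behind it; z points along the fingers, y is the line along which they close (so a half turn about z gives the same grasp; the last joint's range is limited). The gripper opens to 92 mm and grips with 3 to 60 N. Pads are 20 mm wide; open, the fingers measure 128 mm over their backs; the gripper's body (75 mm by 189 mm) begins 69 mm behind the grasp point.
Start: joints at [1.203, 0.468, -0.012, 1.603, 0.006, 1.071, -0.056], TCP at [0.207, -0.616, 0.215] pointing down, gripper open.
Joint ranges: [-2.53, 2.53], [-0.31, 2.02], [-1.57, 1.55], [0.28, 2.44], [-1.29, 4.43], [0.15, 1.84], [-2.92, 2.92]. Speed limits (rad/s): [2.57, 2.57, 3.14, 3.14, 3.14, 3.14, 3.14].

## Interface

Orientations are given as a 3x3 rotation matrix whose columns are the frame's x, y, z axes.
In Python, from station import env, effector, solver, viewer, workorder, search_frame, tip_of gives the robot as it stands. Calls block until the motion is done:
- env.reach(position, orientation): joint-space move of the TCP to a pose.
- env.movel(position, frame=None, rate=0.15): straight line of the TCP; frame=None keeps the orientation; rate is the mean speed in m/s.
- env.goto_joints(angles): joint-space move.
- effector.release() and effector.grasp(squeeze=None): open the fingers fully, or close them until they stop; squeeze is the grip in N (None keeps the last).
- env.pause(seconds).
- solver.inverse_kinematics(position, orientation): joint angles nearest the present ones, or None.
- env.sense(): the state.
- viewer.read_camera(name): name is "scene" or "side" or "wrist"; returns (picture, depth): 420x560x3 uint8, red, green, blue; 420x560 float32, m along the optical axis (not along the pixel's ray), 0 where there is no reading.
- viewer.camera_info(name): a dict with "intrinsics" (3x3 intrinsics, pixels), "dist_coeffs" ([k1, k2, p1, p2, k3] as OpenCV has them; the pictures are not rectified), "eye" and "rotation" of the camera in the world; the wrist camera has in their place "T_tool_cam" (4x4, takes a point from camera to tool coordinates, whose origin is the TCP and whose axes are the flange's). Camera axes: x right, y up, looking along -z (the intrinsics and any distortion apply to the point x, -y, -z); pixel columns grow to the right and rows downward; lengths in m; the calibration is good to about 2 mm. A picture is of the moment at which its call begins: read the wrist's pose just before it. camera_info takes no time and is no camera call.
A pose or a line that the arm cannot do raises env.PlanningError and nothing moves.
- workorder.finish_job(): hands the job in; it is judged then, once.
Trained networks look in the newest picture that a camera, given by its name, has taken for a name from the list of things; names that differ only in an ending like _2 or _b are one class to them, and where a whole thing is asked for, a point or a joint stands for the part that bears it (a point fixed in the world has none). Each returns a list of dicts, best first, with "score" (0 to 1); they miss things now and then, are a little off and sometimes report something else, mostly with a low value. They report only what shows in the picture. A call takes as long as a camera call. They do not tell look-alikes from the thing itself.
- search_frame(camera, name): "at" ([x, y, z] in m, in world coordinates, good to about 4 mm: the middle of the surface that is visible of it).
- tip_of(camera, name): "at" ([x, y, z] in m, in world coordinates, good to about 4 mm: a listed point, or the origin of a listed thing).
The state is a dict: "t": time; "joint_positions": joint angles; "joint_velocities": joint speeds; "tau": joint torques, N m; "ee_pos": TCP position; "tcp_rot": TCP orientation; "wrist_force": force on the tool from outside, world axes, zero at the start; "moment": the same for the moment, N m; "gripper_width": finger opening in m; "grasp_force": force on a finger pad.
Only numpy, scipy, OpenCV 4.12 (cv2) and the standard library are available. Lean on these libraries where they do the work, as an engineer would, in place of code of your own. Each camera call takes 0.05 s, during which the arm holds its last target. There are 200 camera calls.

## Task

The two lacquered plaques lie in each other's places: get the oblong one onto the middle of the pin press's cork bed, lengthwise between the two pins, and the round one onto the middle of the round stand; the empty rubber mat is free to use on the way. Finish by lowering the press plate over both pins until it lies flat on the oblong plaque, and by setting the round steel weight on the middle of the round plaque. Set things down rather than dropping them, and do not knock over the glue bottle.

Things in the scene. Friction and masses are not known exactly. Their poses are not given: they have to be found in the camera images.
- oblong: Oblong plaque: dark red-brown lacquered block 54 x 100 x 16 mm high, gold rectangle and stripe on top; loose, 70 g. At the start flat on the round stand, centred within 3 mm, its length within 0.6 rad of world y. Origin: centre of its underside; y along its length, z up.
- disc: Round plaque: same lacquer, 56 mm diameter, 16 mm high, a gold ring and dot on top; loose, about 50 g. At the start it lies flat on the press's cork bed, centred within 3 mm. Origin: centre of its underside, z up.
- plate: Press plate: aluminium, 60 x 170 x 8 mm, two 12 mm through holes on its long centre line 70 mm either side of the middle. Upright black grip on its middle, 16 mm thick (x), 60 mm long (y), from 8 to 44 mm above the underside. Loose, 350 g, lies flat on the table at the start. Origin: centre of underside; y along its length, z up. Fits either way round.
- weight: Round steel weight: plain dark grey upright cylinder 48 mm diameter, 36 mm high, about 500 g, loose, stands on the table at the start. Origin: centre of its underside, z up.
- jig: Pin press, fixed: dark steel base 80 x 180 x 8 mm, cork bed 64 x 104 mm in its middle, bed top 12 mm above the table. Two 8 mm steel pins on the long centre line, 70 mm either side of the middle, straight to 38 mm above the table, tapered to a 3 mm tip at 48 mm. Origin: centre of the underside; y along its length, z up. Plate seated on the oblong plaque: its underside is 28 mm above the table.
- stand: Round stand, fixed to the table: wooden disc with cork top, 84 mm diameter, 20 mm high. Origin: centre of its underside, at table height, z up.
- mat: Black square rubber mat, fixed, 100 x 100 x 3 mm, empty: the free spot. Origin: centre of its underside, at table height.
- bottle: White glue bottle with a tapered neck and red tip, 52 mm diameter, 100 mm high, about 120 g, loose, standing; not to be knocked over. Origin: centre of its underside, z up.
Things that resemble listed ones, but are neither listed nor needed, are in the scene too. Leave any pink look-alike of the oblong alone. What is shaped like the weight but white is not meant.

How it is judged:
At the end, for the whole second after the job is handed in: Oblong plaque flat on the press bed (12 mm, 0.2 rad); press plate flat on it over both pins (6 mm, 0.08 rad, underside 25-31 mm above the table); round plaque flat on the stand (12 mm); weight upright on the round plaque (12 mm); all released and at rest (horizontal distance between oblong and jig below 0.012 m and z of oblong in the frame of jig between 0.009 and 0.015 m and angle between the y axis of oblong and the y axis of jig, either way round below 0.2 rad and horizontal distance between disc and stand below 0.012 m and z of disc in the frame of stand between 0.017 and 0.023 m and horizontal distance between plate and jig below 0.006 m and z of plate in the frame of jig between 0.025 and 0.031 m and angle between the y axis of plate and the y axis of jig, either way round below 0.08 rad and horizontal distance between weight and disc below 0.012 m and z of weight in the frame of stand between 0.033 and 0.039 m and angle between each of disc, oblong, plate, weight's own z axis and vertical below 0.06 rad and linear speed of each of disc, oblong, plate, weight below 0.01 m/s and angular speed of each of disc, oblong, plate, weight below 0.1 rad/s and contact force between the fingers and disc below 0.1 N and contact force between the fingers and oblong below 0.1 N and contact force between the fingers and plate below 0.1 N and contact force between the fingers and weight below 0.1 N); the robot touches nothing.
It fails at once if the glue bottle is knocked over (angle between bottle's own z axis and vertical above 0.5 rad).
It fails at once if a plaque, the plate or the weight is dropped (falls out of the fingers from more than about 25 mm) ((linear speed of disc above 0.7 m/s and contact force between the fingers and disc below 0.3 N) or (linear speed of oblong above 0.7 m/s and contact force between the fingers and oblong below 0.3 N) or (linear speed of plate above 0.7 m/s and contact force between the fingers and plate below 0.3 N) or (linear speed of weight above 0.7 m/s and contact force between the fingers and weight below 0.3 N)).
It also fails if it takes over 131 s, if anything falls off the work surface, if the arm or the gripper's body presses on something with over 40 N, if the wrist force passes 120 N, or if a joint passes its speed limit or range.

## Working session

There is one attempt and no reset: what is moved stays moved. The work goes in short steps, each a Python script; the robot and the scene stay as the last script left them, time stands still between calls to the robot, and variables do not carry over. Pictures are saved under pics/ and viewed, at most 14 in all, crops included, and the job is handed in when it is done.

```bash
ls; mkdir -p pics; cat > h.py <<'E'
import numpy as np, cv2
from station import env, effector, solver, viewer, workorder, search_frame, tip_of
def cam(name):
    ci=viewer.camera_info(name)
    if 'eye' in ci: R=np.array(ci['rotation']); e=np.array(ci['eye'])
    else:
        s=env.sense(); T=np.array(ci['T_tool_cam']); Rt=np.array(s['tcp_rot'])
        R=Rt@T[:3,:3]; e=Rt@T[:3,3]+np.array(s['ee_pos'])
    return dict(K=np.array(ci['intrinsics']),d=np.array(ci['dist_coeffs']),R=R,e=e)
def shoot(name,fn=None):
    c=cam(name); p,d=viewer.read_camera(name)
    if fn: cv2.imwrite('pics/'+fn,p[:,:,::-1])
    return p,d,c
def rays(c,uv):
    n=cv2.undistortPoints(np.asarray(uv,float).reshape(-1,1,2),c['K'],c['d']).reshape(-1,2)
    return np.c_[n[:,0],-n[:,1],-np.ones(len(n))]@c['R'].T
def at_z(c,uv,z):
    r=rays(c,uv); return c['e']+r*((z-c['e'][2])/r[:,2])[:,None]
def by_depth(c,uv,d):
    uv=np.asarray(uv).reshape(-1,2); dd=d[uv[:,1].astype(int),uv[:,0].astype(int)]
    return c['e']+rays(c,uv)*dd[:,None]
def cloud(c,d):
    h,w=d.shape; g=np.stack(np.meshgrid(np.arange(w),np.arange(h)),-1).reshape(-1,2)
    P=c['e']+rays(c,g)*d.reshape(-1,1); P[d.reshape(-1)==0]=np.nan
    return P.reshape(h,w,3)
def down(a):  # tool down, closing axis y at angle a from world x... y=(cos a, sin a)
    y=np.array([np.cos(a),np.sin(a),0]); z=np.array([0,0,-1.]); return np.c_[np.cross(y,z),y,z]
E
python3 - <<'E'
from h import *
np.set_printoptions(precision=4,suppress=True)
s=env.sense(); print(s['t'],s['ee_pos'],s['tcp_rot'])
for n in ('scene','side'):
    p,d,c=shoot(n,n+'0.png'); print(n,c['e'],-c['R'][:,2])
    for k in ('oblong','disc','plate','weight','jig','stand','mat','bottle'):
        print(k,[(np.round(r['at'],3).tolist(),round(r['score'],2)) for r in tip_of(n,k)][:3])
a=[cv2.imread(f'pics/{n}0.png') for n in('scene','side')]
print(env.sense()['t'])
E
```

```text
pics
0.0 [ 0.2072 -0.6155  0.2137] [[ 0.9477  0.319  -0.0007]
 [ 0.319  -0.9477  0.0016]
 [-0.0001 -0.0017 -1.    ]]
scene [ 0.8676 -0.5807  0.9409] [-0.3468  0.5065 -0.7895]
oblong [([0.33, 0.217, 0.001], 0.92), ([0.636, -0.011, 0.018], 0.88)]
disc [([0.487, -0.13, 0.012], 0.84)]
plate [([0.478, 0.132, 0.001], 0.77)]
weight [([0.651, -0.323, 0.001], 0.68), ([0.642, -0.222, -0.004], 0.6)]
jig [([0.491, -0.131, -0.001], 0.98)]
stand [([0.632, -0.009, -0.001], 0.77)]
mat [([0.452, 0.37, 0.0], 0.75)]
bottle [([0.472, -0.366, -0.0], 0.85), ([0.639, -0.222, -0.002], 0.72), ([0.454, 0.369, -0.003], 0.33)]
side [ 0.1239 -0.5752  0.5292] [ 0.4425  0.7021 -0.5579]
oblong [([0.631, -0.007, 0.021], 0.96), ([0.331, 0.217, -0.001], 0.9)]
disc [([0.489, -0.124, 0.015], 0.55)]
plate [([0.468, 0.131, -0.002], 0.72)]
weight [([0.654, -0.321, -0.0], 0.92), ([0.641, -0.221, -0.002], 0.64)]
jig [([0.487, -0.126, 0.0], 0.79)]
stand [([0.629, -0.009, 0.0], 0.79)]
mat [([0.452, 0.371, 0.001], 0.72)]
bottle [([0.482, -0.373, -0.001], 0.85), ([0.64, -0.217, -0.002], 0.53)]
0.9
```

View pics/scene0.png

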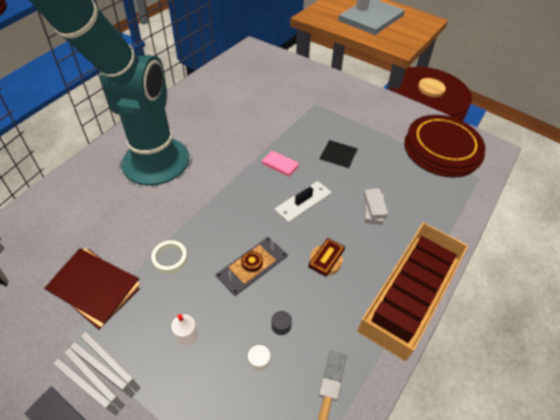

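View pics/side0.png

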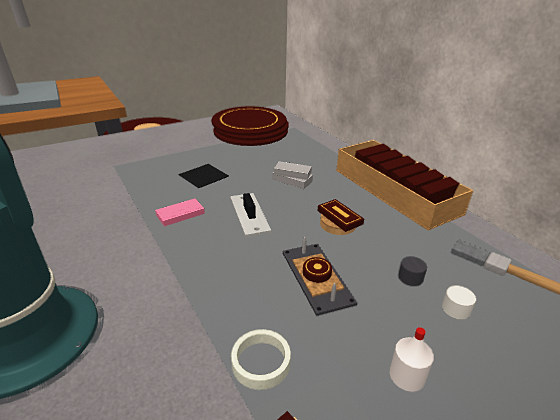

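The scene picture shows the disc on the jig at about (252,260), the oblong on the stand at (327,257), the plate at (303,200) and the mat at (338,153). The dark weight is at (282,322), the white look-alike at (259,356), the bottle at (183,326) and the pink look-alike at (280,162). The side view agrees. By y order, the dark weight is the one near (0.641,-0.22). Next I'll take closer looks with the wrist camera.

```bash
python3 - <<'E'
from h import *
np.set_printoptions(precision=4,suppress=True)
c=cam('scene'); print('dark/white',at_z(c,[[282,315],[259,350]],.036))
print(np.array(viewer.camera_info('wrist')['T_tool_cam']))
for i,(x,y,z) in enumerate([(.54,-.08,.36),(.60,-.12,.33),(.47,.18,.36)]):
    q=None
    for a in (-np.pi/2,0,np.pi/2,np.pi):
        q=solver.inverse_kinematics([x,y,z],down(a))
        if q is not None: break
    print(i,a,q); env.reach([x,y,z],down(a))
    p,d,c=shoot('wrist',f'w{i}.png'); np.savez(f'w{i}.npz',p=p,d=d,**c)
    for k in ('oblong','disc','plate','weight','jig','stand','mat'):
        print(k,[(np.round(r['at'],3).tolist(),round(r['score'],2)) for r in tip_of('wrist',k) if r['score']>.3][:3])
print(env.sense()['t'])
a=[cv2.resize(cv2.imread(f'pics/w{i}.png'),(400,300)) for i in range(3)]
cv2.imwrite('pics/wm.png',np.vstack([np.hstack(a[:2]),np.hstack([a[2],a[2]*0])]))
E
```

```text
dark/white [[ 0.6359 -0.212   0.036 ]
 [ 0.6437 -0.3109  0.036 ]]
[[-0.0002  0.9725  0.2331  0.0652]
 [ 1.      0.0002 -0.0002  0.0012]
 [-0.0003  0.2331 -0.9725 -0.1693]
 [ 0.      0.      0.      1.    ]]
0 -1.5707963267948966 [ 0.4437  0.2077 -0.4213  1.6499  0.0876  1.3026 -1.5636]Traceback (most recent call last):
  File "<stdin>", line 11, in <module>
TypeError: numpy.savez() got multiple values for keyword argument 'd'
```

```bash
cat > t.py <<'E'
from h import *
np.set_printoptions(precision=4,suppress=True)
for i,(x,y,z) in enumerate([(.54,-.08,.36),(.60,-.12,.33),(.47,.18,.36)]):
    a=-np.pi/2
    q=solver.inverse_kinematics([x,y,z],down(a))
    print(i,a,q); 
    if i: env.reach([x,y,z],down(a))
    p,d,c=shoot('wrist',f'w{i}.png'); np.savez(f'w{i}.npz',p=p,depth=d,**c)
    for k in ('oblong','disc','plate','weight','jig','stand','mat'):
        print(k,[(np.round(r['at'],3).tolist(),round(r['score'],2)) for r in tip_of('wrist',k) if r['score']>.3][:3])
print(env.sense()['t'])
a=[cv2.resize(cv2.imread(f'pics/w{i}.png'),(400,300)) for i in range(3)]
cv2.imwrite('pics/wm.png',np.vstack([np.hstack(a[:2]),np.hstack([a[2],a[2]*0])]))
E
python3 t.py
```

```text
0 -1.5707963267948966 [ 0.4437  0.2077 -0.4213  1.6499  0.0876  1.3026 -1.5636]
oblong [([0.33, 0.214, 0.002], 0.8), ([0.633, -0.011, 0.021], 0.7)]
disc [([0.485, -0.132, 0.016], 0.94)]
plate [([0.473, 0.128, -0.003], 0.65)]
weight [([0.65, -0.321, 0.0], 0.83), ([0.644, -0.223, -0.005], 0.71)]
jig [([0.48, -0.131, -0.0], 0.6)]
stand []
mat [([0.45, 0.368, 0.001], 0.94)]
1 -1.5707963267948966 [ 0.4422  0.3473 -0.3942  1.5409  0.1368  1.2808 -1.5408]
oblong []
disc [([0.486, -0.131, 0.012], 0.62)]
plate [([0.473, 0.127, 0.001], 0.58)]
weight [([0.642, -0.224, -0.002], 0.71), ([0.648, -0.32, 0.003], 0.65)]
jig [([0.478, -0.13, 0.001], 0.9)]
stand []
mat []
2 -1.5707963267948966 [ 0.1171  0.1456 -0.6079  1.7327  0.0863  1.2901 -2.0806]
oblong [([0.635, -0.009, 0.02], 0.91), ([0.33, 0.215, 0.002], 0.72)]
disc [([0.485, -0.134, 0.011], 0.93)]
plate [([0.472, 0.13, -0.0], 0.58)]
weight [([0.642, -0.225, -0.002], 0.83)]
jig [([0.479, -0.128, -0.002], 0.73)]
stand []
mat [([0.45, 0.367, 0.001], 0.81)]
6.1083
```

View pics/wm.png

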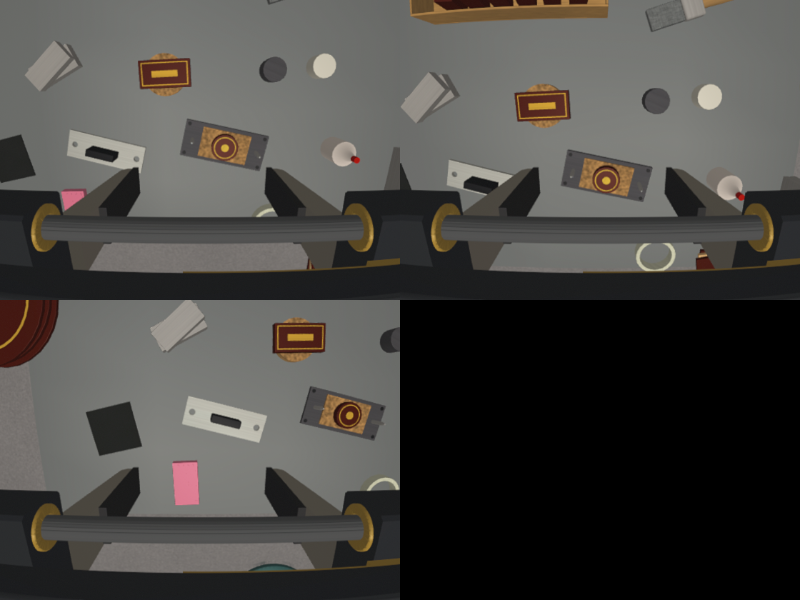

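The three wrist views (tiled) show the oblong on the stand at (164,73), disc and jig at (225,146), plate at (225,419), mat at (114,428) and the dark weight at (273,68), and nothing looks blocked. Now I'll fit shapes to the depth clouds in two views.

```bash
cat > fit.py <<'E'
from h import *
np.set_printoptions(precision=4,suppress=True)
def sel(P,c,r,z0,z1):
    m=(np.hypot(P[...,0]-c[0],P[...,1]-c[1])<r)&(P[...,2]>z0)&(P[...,2]<z1)
    return P[m]
def rect(Q):
    # trimmed outline via raster, keep largest blob, min-area rect; angle of long side from world +y (towards -x positive = ccw)
    o=Q[:,:2].mean(0)-.15; im=np.zeros((300,300),np.uint8)
    ij=((Q[:,:2]-o)*1000).astype(int).clip(0,299); im[ij[:,1],ij[:,0]]=255
    im=cv2.morphologyEx(im,cv2.MORPH_CLOSE,np.ones((5,5)))
    im=cv2.morphologyEx(im,cv2.MORPH_OPEN,np.ones((3,3)))
    n,l,s,_=cv2.connectedComponentsWithStats(im); k=1+s[1:,4].argmax()
    pts=np.argwhere(l==k)[:,::-1].astype(np.float32)
    R=cv2.minAreaRect(pts); b=cv2.boxPoints(R); e=max((b[1]-b[0],b[2]-b[1]),key=np.linalg.norm)
    if e[1]<0:e=-e
    return np.array(R[0])/1000+o+.0005, np.sort(R[1])+1, np.arctan2(-e[0],e[1]), float(np.median(Q[:,2]))
if __name__=='__main__':
    for i in range(3):
        f=np.load(f'w{i}.npz'); c={k:f[k] for k in 'KdRe'}; P=cloud(c,f['depth'])
        print(i,'table',np.nanmedian(P[...,2]))
        for n,xy,r,z0,z1 in [('oblong',(.634,-.01),.075,.030,.042),('stand',(.634,-.01),.055,.014,.024),('disc',(.486,-.131),.045,.022,.033),('jig',(.48,-.13),.115,.004,.033),
            ('plate',(.472,.129),.11,.004,.014),('grip',(.472,.129),.06,.036,.05),('weight',(.642,-.223),.045,.031,.042),('mat',(.45,.368),.08,.0015,.006)]:
            Q=sel(P,xy,r,z0,z1)
            if len(Q)>100: print(n,len(Q),*rect(Q))
E
python3 fit.py
```

```text
0 table 0.0006000038355836734
oblong 2890 [ 0.635  -0.0103] [ 55.4109 101.5759] 0.031239696 0.035552037995261826
stand 614 [ 0.5995 -0.0093] [16.508  60.1187] 0.028563624 0.019233477913447816
disc 1083 [ 0.4845 -0.1284] [54. 56.] -1.5707964 0.027679787205250994
jig 5833 [ 0.4849 -0.1293] [ 81.84  181.886] -0.21182759 0.008952737543645894
plate 3084 [0.4733 0.1301] [ 61.8764 171.5025] -0.24497859 0.007059977507934412
grip 466 [0.4739 0.1297] [18.1643 61.7121] -0.2267991 0.042641588657679946
weight 954 [ 0.6428 -0.2227] [47. 48.] -1.5707964 0.035151798368864284
mat 1773 [0.4528 0.3667] [101.0487 101.1927] -1.3677511 0.0023727695956781147
1 table 0.0007765123513917005
oblong 3083 [ 0.6342 -0.0103] [ 55.6167 101.4961] 0.03224677 0.03549077351028357
stand 650 [ 0.5985 -0.0092] [14.7882 57.1228] 0.029403402 0.019167160517172238
disc 1100 [ 0.4856 -0.1286] [54. 56.] -0.0 0.027326631246664873
jig 5979 [ 0.4865 -0.1292] [ 82.3606 181.6927] -0.21406084 0.008865697362137881
plate 1927 [0.4767 0.1454] [ 62.8035 144.2226] -0.2382448 0.007124754761552832
grip 473 [0.4733 0.1292] [18.3659 61.5366] -0.22131442 0.04279950274738975
weight 1031 [ 0.643  -0.2227] [47. 48.] -1.5707964 0.03508103558260156
mat 232 [0.48   0.3302] [26. 62.] -1.5707964 0.0023158880572407003
2 table 0.0006865507856290143
oblong 2968 [ 0.6337 -0.0093] [ 55.7865 101.8643] 0.035699178 0.03560414602126577
stand 629 [ 0.5992 -0.0075] [18. 61.] -0.0 0.019262524823392746
disc 1072 [ 0.4856 -0.1285] [54. 56.] -0.0 0.02754661152771931
jig 5599 [ 0.4856 -0.1296] [ 81.6383 182.7123] -0.21406083 0.0090125782760887
plate 3874 [0.472  0.1305] [ 62.2296 172.2967] -0.24220842 0.007293107554872502
grip 496 [0.4724 0.1311] [17.735  60.6638] -0.24497855 0.04305755878232359
weight 388 [ 0.6405 -0.2094] [23.3716 46.5981] -1.4994892 0.03506263153056066
mat 3118 [0.4513 0.3684] [102.9285 104.6492] -1.3507347 0.0023549429597982674
```

The two views agree within 1–2 mm, and sizes and heights match the text: oblong 55×101 with its top at 35.5 mm, jig 82×182, plate 62×171. I'll start moving with disc → mat, then look at it there.

```bash
cat > mv.py <<'E'
from h import *
from fit import *
H=.16
JIG=np.array([.4857,-.1294]); TJ=-.213
def best(xy,a,z=H):
    s=[]
    for b in (a,a+np.pi):
        q=solver.inverse_kinematics([*xy,z],down(b))
        if q is not None: s.append((abs(q[6]),b))
    return min(s)[1]
def pick(xy,a,z,N):
    b=best(xy,a); effector.release()
    env.reach([*xy,H],down(b)); env.movel([*xy,z+.01],down(b),.2); env.movel([*xy,z],down(b),.05)
    print('force',np.round(env.sense()['wrist_force'],1))
    effector.grasp(N); s=env.sense(); print('width',s['gripper_width'],s['grasp_force'])
    env.movel([*xy,z+.02],down(b),.08); env.movel([*xy,H],down(b),.2)
    s=env.sense(); print('up: width',s['gripper_width'],s['grasp_force'],'t',s['t']); return b
def over(xy,b):
    env.reach([*xy,H],down(b))
def lower(xy,b,z,fmax=6):
    env.movel([*xy,z+.012],down(b),.15); f0=np.array(env.sense()['wrist_force'])
    for dz in (.006,.003,.0015,0):
        env.movel([*xy,z+dz],down(b),.03); f=np.array(env.sense()['wrist_force'])-f0
        print('dz',dz,np.round(f,1))
        if f[2]>fmax: break
def let_go(xy,b):
    effector.release(); s=env.sense(); p=np.array(s['ee_pos']); env.movel(p+[0,0,.03],down(b),.08); env.movel([*xy,H],down(b),.25)
def look(i,x,y,z,a=-np.pi/2):
    env.reach([x,y,z],down(a)); p,d,c=shoot('wrist',f'{i}.png'); return cloud(c,d),p
E
python3 - <<'E'
from mv import *
D=[.4853,-.1285]; M=[.452,.3676]
b=pick(D,TJ,.0145,15)
bm=best(M,TJ); over(M,bm); lower(M,bm,.0055); let_go(M,bm)
P,_=look('m1',.48,.18,.36)
print('disc',*rect(sel(P,M,.05,.012,.026)),'q',env.sense()['joint_positions'],env.sense()['t'])
E
```

```text
force [-0.2 -0.3  0.8]
width 0.05550367404116859 15.0001859664917
up: width 0.055204157697367286 14.999925345182419 t 10.95
dz 0.006 [-0.4  0.1  0.4]
dz 0.003 [-0.3 -0.4 -0.3]
dz 0.0015 [ 0.1  0.5 -0.6]
dz 0 [-0.2  1.   0.1]
disc [0.4534 0.3662] [55. 56.] -1.5707964 0.018455183730459068 q [ 0.0783  0.1619 -0.5657  1.7166  0.0887  1.292  -2.0741] 17.9333
```

View pics/m1.png

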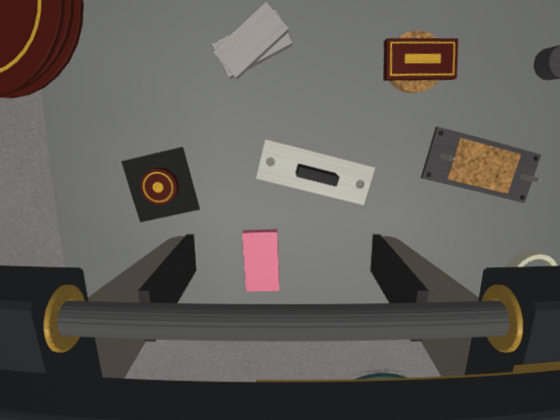

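The disc lies flat on the mat at (159,186), with its top at 18.5 mm, and the jig bed at (485,165) is clear. Next: oblong → jig, look, then disc → stand.

```bash
python3 - <<'E'
from mv import *
O=[.6343,-.0100]
b=pick(O,.033,.023,20)
bj=best(JIG,TJ); print(b,bj)
over(JIG,bj); lower(JIG,bj,.0152); let_go(JIG,bj)
P,_=look('m2',.54,-.08,.36)
print('oblong',*rect(sel(P,JIG,.07,.023,.034))); print('jig',*rect(sel(P,JIG,.115,.004,.034)))
print('stand',*rect(sel(P,O,.055,.014,.026)),env.sense()['t'])
E
```

```text
force [-0.3  0.4  0.5]
width 0.05369515238095389 19.99564915895462
up: width 0.053806515167401425 19.995507895946503 t 22.6417
0.033 -0.213
dz 0.006 [-0.2  0.2 -0.2]
dz 0.003 [-0.5  0.6 -0.7]
dz 0.0015 [-1.4  0.5 -1.4]
dz 0 [-0.4  0.5 -1.2]
oblong [ 0.4859 -0.1287] [ 55.8015 101.5303] -0.20599133 0.02768237715306321
jig [ 0.485  -0.1296] [ 81.7956 182.0076] -0.20977116 0.00909434079000676
stand [ 0.6333 -0.0079] [83.5309 84.129 ] 1.2220255 0.019131638002745865 28.6417
```

View pics/m2.png

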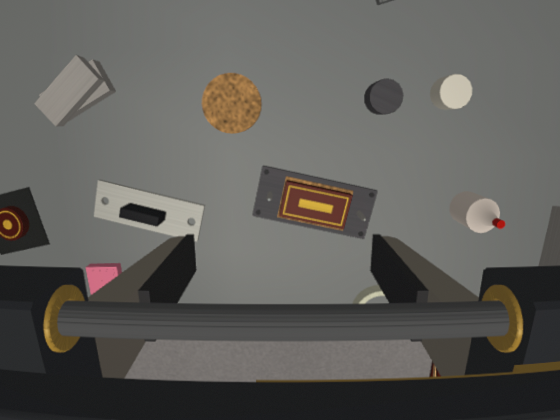

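The oblong sits centred in the jig at (315,205), top at 27.7 mm, and the bare stand is at (232,103). Next come disc → stand and weight → disc.

```bash
python3 - <<'E'
from mv import *
M=[.4527,.3669]; S=np.array([.6333,-.0082]); W=np.array([.6428,-.2227])
pick(M,TJ,.0055,15)
b=best(S,0); over(S,b); lower(S,b,.0228); let_go(S,b)
P,_=look('m3',.58,-.10,.36)
r=rect(sel(P,S,.05,.030,.042)); w=rect(sel(P,W,.045,.031,.042)); print('disc',*r); print('weight',*w,env.sense()['t'])
W=(W+w[0])/2; D=(S+r[0])/2
b=pick(W,0,.004,40)
b=best(D,0); over(D,b); lower(D,b,.0402); let_go(D,b)
P,_=look('m4',.54,-.02,.36)
print('weight',*rect(sel(P,D,.05,.065,.08))); print('plate',*rect(sel(P,(.472,.129),.11,.004,.014)))
print('grip',*rect(sel(P,(.472,.129),.06,.036,.05)))
print('jig',*rect(sel(P,JIG,.115,.004,.034)),env.sense()['t'])
E
```

```text
force [ 1.   0.6 -0. ]
width 0.055325362054008134 15.000036209821701
up: width 0.05540934835753672 14.999921321868896 t 33.75
dz 0.006 [ 0.1 -0.1 -0.1]
dz 0.003 [ 0.2 -0.3 -0.5]
dz 0.0015 [ 0.1 -0.3  0.4]
dz 0 [-0.8 -1.  -0.2]
disc [ 0.6339 -0.0086] [54. 57.] -0.0 0.03545923907806575
weight [ 0.643  -0.2228] [46. 47.] -0.0 0.03511403240551686 40.2583
force [0.5 0.5 0.2]
width 0.047516935014349754 40.0001128250733
up: width 0.04731892225067876 39.99828526284546 t 45.0083
dz 0.006 [ 1.5 -0.3 -0.1]
dz 0.003 [ 0.5 -0.  -0.9]
dz 0.0015 [ 1.  -0.5 -0.7]
dz 0 [ 1.2 -0.3  0.2]
weight [ 0.634  -0.0082] [46.853  48.1179] 1.249046 0.07109054815311583
plate [0.4731 0.1306] [ 61.293  171.1203] -0.24220845 0.007158545907980929
grip [0.4737 0.1296] [17.4924 61.6339] -0.24497847 0.042664927414637344
jig [ 0.485  -0.1298] [ 81.7377 183.0807] -0.21356052 0.009289773608528895 50.8417
```

View pics/m4.png

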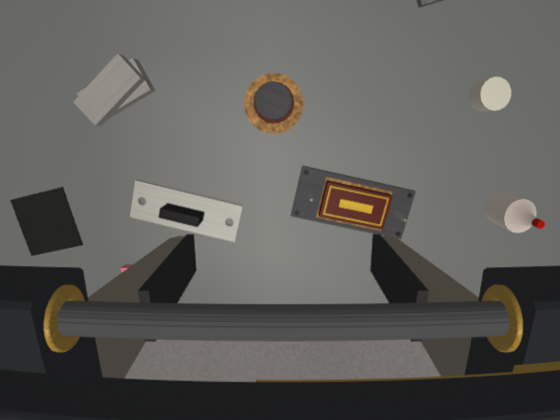

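The weight is centred on the round plaque on the stand at (273,103), with its top at 71 mm, and the plate at (187,212) and jig at (353,204) are untouched. Now I'll lift the plate and check it over the pins before lowering.

```bash
python3 - <<'E'
from mv import *
b=pick([.4729,.1304],-.243,.0125,35)
J=np.array([.4853,-.1295]); bj=best(J,-.2125); print(b,bj)
over(J,bj); env.movel([*J,.072],down(bj),.15)
P,p=look('m5',*J,.072,bj)[0:2]; shoot('scene','s5.png'); c=cam('scene'); im=cv2.imread('pics/s5.png')[190:310,180:330]; 
p2,d2,_=shoot('side','x5.png'); im2=cv2.imread('pics/x5.png')[190:340,230:400]
cv2.imwrite('pics/c5.png',np.hstack([cv2.imread('pics/m5.png')[:, :].copy(),np.vstack([cv2.resize(im,(240,192)),cv2.resize(im2,(240,228))])]))
Q=sel(P,J,.11,.055,.076); print(len(Q)); 
if len(Q)>100: print('plate part',*rect(Q))
Pd=cloud(c,viewer.read_camera('scene')[1]); Q=sel(Pd,J,.11,.062,.072); print(len(Q),*rect(Q)); print(env.sense()['wrist_force'],env.sense()['t'])
E
```

```text
force [-0.1 -0.3  0.5]
width 0.015789724493175214 35.00007390975952
up: width 0.01579371669558693 34.99895453453064 t 55.5833
-0.243 -0.2125
19743
plate part [ 0.4948 -0.0907] [62.2829 91.7854] -0.21866882 0.06747124581604835
686 [ 0.4763 -0.1629] [ 62.7346 104.2751] -0.20304513 0.06886738574071338
[-0.0673 -0.7673 -3.9372] 57.7833
```

View pics/c5.png

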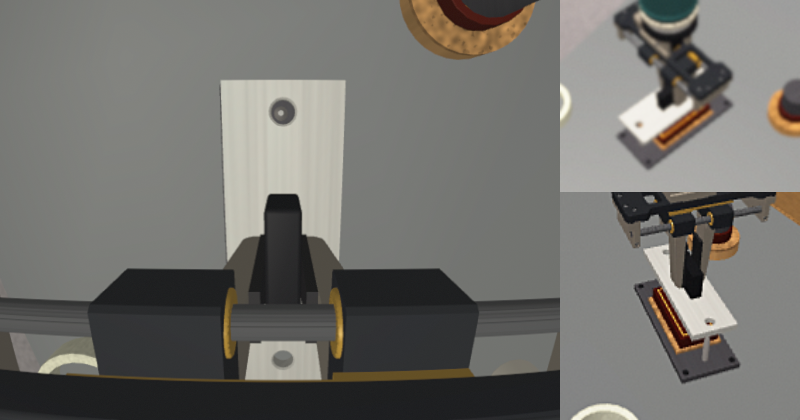

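The plate is level above the press. Through the far hole at (282,112) the pin tip shows near its middle. I'll measure both points.

```bash
python3 - <<'E'
from mv import *
im=cv2.imread('pics/m5.png'); k=[im[92:132,262:302],im[345:370,262:302]]
cv2.imwrite('pics/c6.png',np.hstack([cv2.resize(k[0],(400,400),interpolation=0),cv2.resize(k[1],(400,400),interpolation=0)]))
E
```

```text
(no output)
```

View pics/c6.png

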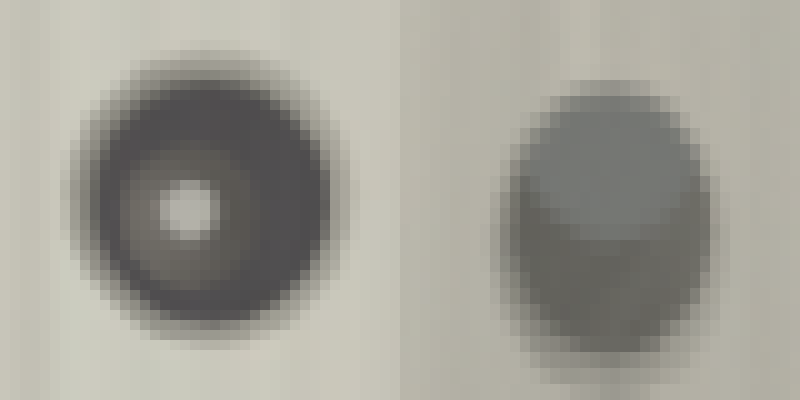

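The left crop shows the hole centred at about (282.6,111.8) with the bright pin tip at (281.0,113.0), so it is a small offset. The right crop shows only table through the near hole.

```bash
python3 - <<'E'
from mv import *
c=cam('wrist'); h=at_z(c,[[282.6,111.8]],.0675)[0]; t=at_z(c,[[281.,113.]],.048)[0]
print(h,t,t-h); ang=-.2125
d=(t-h)[:2]; ex=np.array([np.cos(ang),np.sin(ang)]); ey=np.array([-np.sin(ang),np.cos(ang)])
print('along x,y of jig (mm)',d@ex*1e3,d@ey*1e3, 'from centre', (h[:2]-[.4853,-.1295])@ey,(h[:2]-[.4853,-.1295])@ex,(t[:2]-[.4853,-.1295])@ey)
E
```

```text
[ 0.5008 -0.0616  0.0675] [ 0.5    -0.0615  0.048 ] [-0.0008  0.0002 -0.0195]
along x,y of jig (mm) -0.8606795440308631 0.003560599057627822 from centre 0.06960404782641234 0.0008890866727340052 0.06960760842546997
```

The offset is under 1 mm, so I'll lower the plate in steps while watching the wrist force.

```bash
python3 - <<'E'
from mv import *
b=-.2125; J=np.array([.4853,-.1295])-.0005*np.array([np.cos(b),np.sin(b)])
f0=np.array(env.sense()['wrist_force'])
for z in (.064,.058,.054,.050,.046,.0435,.042,.041,.0405):
    env.movel([*J,z],down(b),.03); s=env.sense(); f=np.array(s['wrist_force'])-f0
    print(z,np.round(f,1),np.round(s['ee_pos'][2],4))
    if np.linalg.norm(f)>8: print('STOP'); break
else:
    let_go(J,b)
    P,_=look('m7',.54,-.05,.36)
    print('plate',*rect(sel(P,J,.11,.031,.042))); print('weight',*rect(sel(P,(.634,-.008),.05,.065,.08)))
    shoot('side','x7.png')
    cv2.imwrite('pics/c7.png',np.hstack([cv2.resize(cv2.imread('pics/m7.png'),(400,300)),cv2.resize(cv2.imread('pics/x7.png')[170:335,240:460],(400,300))]))
print(env.sense()['t'])
E
```

```text
0.064 [0.4 1.2 0.8] 0.0637
0.058 [-0.2  0.5  0.3] 0.0578
0.054 [-0.2 -0.2  0.1] 0.0538
0.05 [0.8 0.9 0.2] 0.0498
0.046 [-0.2 -0.2 -0.4] 0.0458
0.0435 [ 0.3  0.4 -0.3] 0.0434
0.042 [ 0.2  0.7 -0.4] 0.0419
0.041 [ 0.   0.4 -0.2] 0.0409
0.0405 [-0.6  0.9  0.2] 0.0405
plate [ 0.4854 -0.1293] [ 61.7731 172.2977] -0.20749626 0.03527469666022781
weight [ 0.6345 -0.0088] [46. 46.] -1.5707964 0.07112876085577499
63.8667
```

View pics/c7.png

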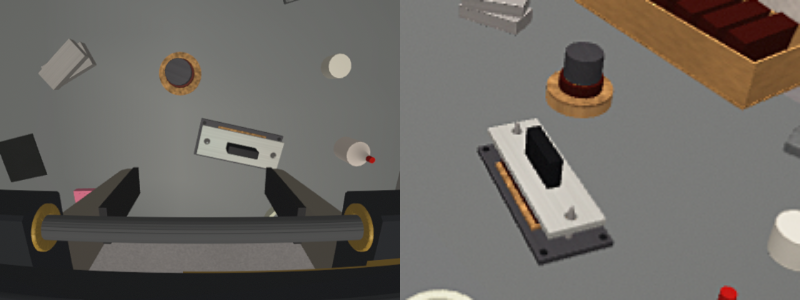

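The plate lies flat at (240,145) with both pins through its holes and its top at 35.3 mm, so the underside is at about 28 mm. The weight stands upright on the disc at (180,72), the bottle is standing, and the arm is clear of everything.

```bash
python3 -c "
from station import *
print(workorder.finish_job())"
```

```text
the job is handed in; nothing more can be done
None
```

The job is handed in at about 64 s of the 131 s allowed, with no verdict returned: by camera, the oblong is on the press bed under the seated plate, the round plaque is on the stand with the weight centred on it, and the bottle is still standing.

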